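# Hold the tube block in the corner of the reading stage

## Task

Lift the aluminium tube block by its black handle out of the yellow bin, set it flat on the white reading stage and press it into the corner of the two blue fences, its long side flush against the long fence and its end flush against the short fence, without ramming it. Finish while holding: keep your grip on the handle and keep pressing the block lightly but firmly against both fences for the reading, do not let go. Leave the specimen cup in the bin, and the amber bottle and the blue stapler between bin and stage, standing where they are.

Things in the scene. Friction and masses are not known exactly. Their poses are not given: they have to be found in the camera images.
- tube_block: Aluminium tube block, 80 (x) x 60 (y) x 32 (z) mm, 0.25 to 0.5 kg, eight dark wells on top. A black handle bar 60 (x) x 22 (y) x 36 (z) mm stands centred on its top: 68 mm tall in all. Origin: centre of the underside; x along the 80 mm side, z up. Starts upright in either half of the bin. Same after a half turn: either end may go to the short fence.
- handle (a point): Grip point on the tube block's handle: on the block's vertical centre line, 55 mm above its underside (23 mm above the aluminium, 13 mm below the handle's top). Axes as the block's; grip across the handle's 22 mm (along y).
- bin: Yellow open bin, fixed, outer size 180 (x) x 240 (y) x 55 (z) mm, walls and floor 5 mm. Origin: centre of the underside; z up. It stands to the left or the right of the middle, with the stage on the other side.
- stage: Reading stage, a fixed white plate 200 x 200 x 15 mm on the counter, top face 15 mm above it, slippery plastic like the fences (friction about 0.2). Origin: centre of the underside. x and y along its edges; the long fence stands along its +y edge, the short fence on its +x edge.
- long_fence: Long blue fence on the stage, rigid slippery plastic, running along the stage's x, 172 mm long, 12 mm thick, top 20 mm above the plate. Its inner face looks to the stage's -y, 80 mm from the stage's centre. Its origin and axes are the stage's, not its own centre.
- short_fence: Short blue fence on the stage, rigid slippery plastic, running along the stage's y from the long fence, 100 mm long, 12 mm thick, top 20 mm above the plate. Its inner face looks to the stage's -x, 80 mm from the stage's centre. Its origin and axes are the stage's, not its own centre.
- corner (a point): The inner corner where both fences' inner faces meet the plate's top face (15 mm above the counter). Axes as the stage's: +x points into the short fence, +y into the long fence. With the block seated, the centre of its underside lies 40 mm to -x and 30 mm to -y of this point, at the same height, the block's x along this x.
- specimen_cup: White specimen cup with an orange cap, 40 mm across, 52 mm tall, loose, standing in the other half of the bin. Origin: centre of the underside.
- bottle: Amber reagent bottle with a white cap, 48 mm across, 120 mm tall, loose on the counter between the bin and the stage, towards their far ends. Origin: centre of the underside.
- stapler: Small blue stapler, 75 (x) x 28 (y) x 28 (z) mm, lying loose between the bin and the stage. Origin: centre of the underside.
Not all that is in view belongs to the job. What is shaped like the tube_block but pink or purple is not meant.

How it is judged:
By the outcome, as a careful person would: the job done as asked, in the order asked, and still so for the second after the job is handed in, while the arm keeps its last pose, push and grip.
It also fails if it takes over 64 s, if anything falls off the work surface, if the arm or the gripper's body presses on something with over 40 N, if the wrist force passes 120 N, or if a joint passes its speed limit or range.

## Robot

A 6-joint arm with a two-finger parallel gripper is mounted at the origin on the work surface. World frame = base frame: x ahead of the robot, y to its left, z up, the work surface at z = 0. Lengths are in mm, angles in rad, forces in N, time in s.
With the tool pointing down it reaches from about 400 to 925 mm from the base axis. Payload 12.5 kg.
Tool frame: the origin (TCP) lies between the finger pads, 19 mm behind the fingertips; this is the grasp point; z points along the fingers, y is the line along which they close (so a half turn about z gives the same grasp; the last joint's range is limited). The gripper opens to 95 mm and grips with 3 to 60 N. Pads are 20 mm wide; open, the fingers measure 119 mm over their backs; the gripper's body (75 mm by 180 mm) begins 59 mm behind the grasp point.
Start: joints at [-1.318, 0.491, 1.559, -0, 1.092, -0.106], TCP at [219.492, -585.207, 233.461] pointing down, gripper open.
Joint ranges: [-3.1, 3.1], [-0.84, 2.19], [0.05, 2.79], [-1.13, 4.28], [0.06, 2.93], [-2.69, 2.69]. Speed limits (rad/s): [2.22, 2.22, 2.79, 3.14, 3.14, 3.14].

## Interface

Orientations are given as [roll, pitch, yaw] about the fixed x, y, z axes, in that order (R = Rz(yaw) Ry(pitch) Rx(roll)).
In Python, from cell import env gives the robot as it stands.
- The arm moves only by the tool jog_arm, never from a script. Its argument "motion" is a list of rows, each a list of 7 numbers: the turn, a rotation vector about the tool's x, y, z in degrees, then the shift along the tool's x, y, z in mm, then the finger opening in mm, from 0 to 95.1. In form: [[wx, wy, wz, x, y, z, hand], ...]. A call has 1 to 10 rows; each row shifts and turns the commanded pose from where the row before left it, along the tool's axes as they then stand; what a row does not reach is not made up. A row lasts 1/8 s, in which the tool goes at most 62.5 mm and 10.7 degrees, less where a joint would pass 70% of its speed; a pose out of reach is approached as far as the arm can. A call is refused whole if a number of a shift passes 62.5 or a number of a turn 10.7, either way. A call with a gripper value outside its range is refused whole. The fingers move at their own pace and stop on an object; the grip force is fixed at half the most. Time passes only in rows, so rows that do not move let the fingers close. It gives the time, the measured TCP pose, the force, the opening and the grip force at its end, in the units of the state.
- env.state(): the state, without advancing time (a new reading comes with each control period).
- env.read_camera(name): name is "scene" or "top" or "wrist"; returns a dict with "color" (480x640x3 uint8, red, green, blue), "z_map" (480x640 float32, mm along the optical axis (not along the pixel's ray), 0 where there is no reading), "camera_matrix" (3x3 intrinsics, pixels), "k1" (the pictures are not rectified: a ray, as slopes to the right and down, at radius r is drawn at 1 + k1 r^2 times it, then the intrinsics apply), "world_to_cam" (4x4, takes a point from world to camera coordinates). Camera axes: x right, y up, looking along -z (the intrinsics and any distortion apply to the point x, -y, -z); pixel columns grow to the right and rows downward; lengths in mm; the calibration is good to about 2 mm. A picture is of the moment at which its call begins.
- env.job_done(): hands the job in; it is judged then, once.
Trained networks look in the newest picture that a camera, given by its name, has taken for a name from the list of things; names that differ only in an ending like _2 or _b are one class to them, and where a whole thing is asked for, a point or a joint stands for the part that bears it (a point fixed in the world has none). Each returns a list of dicts, best first, with "score" (0 to 1); they miss things now and then, are a little off and sometimes report something else, mostly with a low value. They report only what shows in the picture. A call takes as long as a camera call. They do not tell look-alikes from the thing itself.
- env.recognise(camera, thing): "location" ([column, row] in pixels, amid what is visible of it).
The state is a dict: "t": time; "joints": joint angles; "qvel": joint speeds; "tau": joint torques, N m; "eef_pos": TCP position; "tcp_rot": TCP orientation; "ft_force": force on the tool from outside, world axes, zero at the start; "moment": the same for the moment, N m; "opening": opening from 0.0 (shut) to 1.0 (fully open); "grip_force": force on a finger pad.
Only numpy, scipy, OpenCV 4.12 (cv2) and the standard library are available. Lean on these libraries where they do the work, as an engineer would, in place of code of your own. Each camera call takes 0.05 s, during which the arm holds its last target. There are 200 camera calls.

## Working session

There is one attempt and no reset: what is moved stays moved. The work goes in short steps, Python scripts to look and compute and a tool call to move; the robot and the scene stay as the last step left them, time stands still between calls to the robot, and variables do not carry over. Pictures are saved under pics/ and viewed, at most 10 in all, crops included, and the job is handed in when it is done.

Besides the shell and the picture viewer there is one more tool, called in YAML: its name, and indented under it one key for each argument. jog_arm: Moves the arm, as the interface text tells. Its arguments: {"type":"object","properties":{"motion":{"type":"array"}},"required":["motion"]}

```bash
mkdir -p pics; ls; cat > h.py <<'E'
import numpy as np, cv2
from cell import env
def shot(name, fn=None):
    c=env.read_camera(name)
    if fn: cv2.imwrite('pics/'+fn, cv2.cvtColor(c['color'],cv2.COLOR_RGB2BGR))
    return c
def ray(c,uv):
    K=np.array(c['camera_matrix']);d=np.array([c['k1'],0,0,0,0.])
    p=cv2.undistortPoints(np.array([[uv]],float),K,d)[0,0]
    return np.array([p[0],-p[1],-1.])
def pts(c,uv):  # Nx2 pixels -> world by depth
    uv=np.asarray(uv).reshape(-1,2);K=np.array(c['camera_matrix']);d=np.array([c['k1'],0,0,0,0.])
    p=cv2.undistortPoints(uv[:,None].astype(float),K,d)[:,0]
    z=c['z_map'][uv[:,1].astype(int),uv[:,0].astype(int)]
    P=np.c_[p[:,0]*z,-p[:,1]*z,-z]
    T=np.array(c['world_to_cam']);return (P-T[:3,3])@T[:3,:3]
def at_z(c,uv,z):
    T=np.array(c['world_to_cam']);o=-T[:3,:3].T@T[:3,3];r=T[:3,:3].T@ray(c,uv)
    return o+r*(z-o[2])/r[2]
def world(c):
    v,u=np.mgrid[0:480,0:640];return pts(c,np.c_[u.ravel(),v.ravel()]).reshape(480,640,3)
E
python3 - <<'E'
from h import *
s=env.state();print({k:np.round(v,3).tolist() for k,v in s.items()})
for n in ['scene','top']:
    c=shot(n,n+'1.png');print(n,c['k1'])
    for t in ['tube_block','handle','bin','stage','long_fence','short_fence','corner','specimen_cup','bottle','stapler']:
        for r in env.recognise(n,t)[:3]:
            l=r['location'];print(t,round(r['score'],2),np.round(l),np.round(pts(c,[np.round(l)]))[0])
E
```

```text
pics
{'t': 0.0, 'joints': [-1.318, 0.492, 1.559, -0.0, 1.092, -0.106], 'qvel': [0.001, -0.001, 0.0, -0.001, -0.001, 0.002], 'tau': [0.002, -61.263, -25.817, 0.069, 0.048, -0.0], 'eef_pos': [219.429, -584.951, 232.87], 'tcp_rot': [-3.14, -0.0, 0.359], 'ft_force': [-0.029, 0.09, 0.196], 'moment': [-0.012, 0.008, 0.041], 'grip_force': 0.0, 'opening': 1.001}
scene -0.05499072738358956
tube_block 0.79 [283. 243.] [402.  19.  40.]
tube_block 0.77 [152. 311.] [ 301. -209.   46.]
tube_block 0.72 [280. 354.] [ 519. -175.   43.]
handle 0.9 [153. 313.] [ 301. -209.   41.]
handle 0.73 [404. 379.] [ 693. -121.   35.]
handle 0.63 [279. 354.] [ 517. -174.   40.]
bin 0.64 [241. 397.] [ 513. -262.   56.]
short_fence 0.72 [450. 201.] [626. 270.  36.]
corner 0.79 [403. 203.] [541. 244.  15.]
specimen_cup 0.97 [236. 415.] [ 522. -286.   57.]
specimen_cup 0.55 [403. 200.] [537. 254.  14.]
bottle 0.97 [439. 314.] [702. -20.  74.]
stapler 0.64 [323. 285.] [503. -18.  21.]
stapler 0.41 [242. 397.] [ 515. -262.   58.]
top -0.026240198767568973
tube_block 0.9 [408. 220.] [ 507. -158.   72.]
tube_block 0.82 [373. 131.] [ 672. -101.   70.]
tube_block 0.74 [297. 293.] [382.  44.  70.]
handle 0.98 [297. 293.] [382.  44.  70.]
handle 0.84 [406. 220.] [ 507. -154.   72.]
handle 0.62 [432. 341.] [ 291. -192.   69.]
bin 0.87 [445. 226.] [ 501. -242.    6.]
stage 0.85 [182. 217.] [530. 257.  15.]
long_fence 0.97 [135. 212.] [538. 339.  36.]
short_fence 0.97 [168. 167.] [621. 278.  38.]
corner 0.97 [182. 217.] [530. 257.  15.]
specimen_cup 0.6 [470. 216.] [ 513. -274.   59.]
specimen_cup 0.46 [322. 225.] [507.  -5.  26.]
bottle 0.58 [313. 123.] [683.   8.  87.]
stapler 0.82 [322. 226.] [505.  -5.  22.]
```

View pics/top1.png

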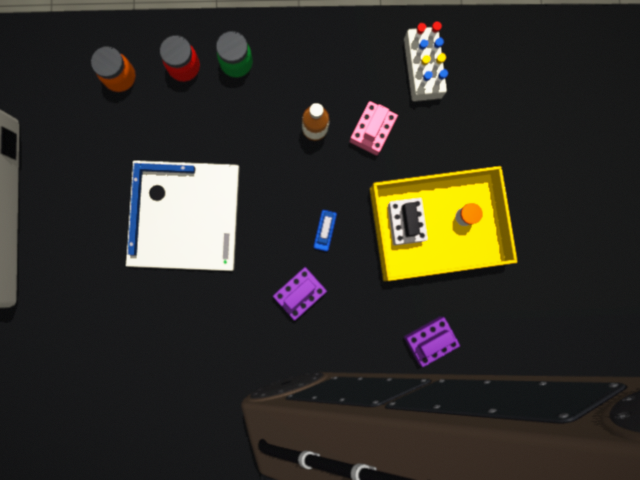

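View pics/scene1.png

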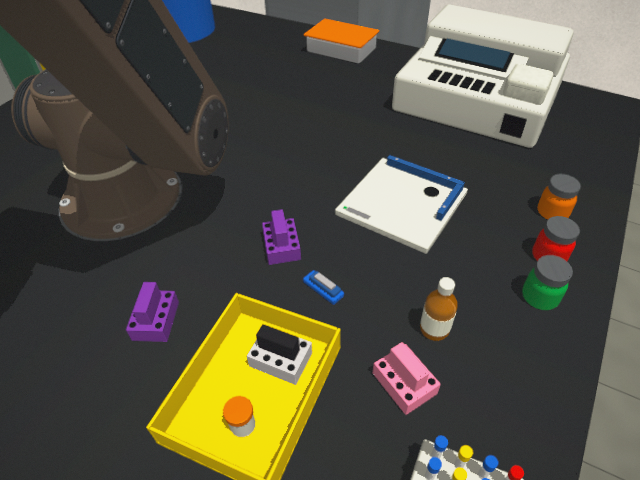

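The top view shows the block at about (408,220) inside the bin near its left wall, the cup at (470,215), the stapler at (325,230), the bottle at (315,120), and the stage at (183,215). The long fence is on the stage's left (+y world) and the short fence on top (+x). The scene view agrees, and the purple and pink blocks are decoys.

```bash
cat > m.py <<'E'
from h import *
def rect(P):
    (a,b),(w,h),t=cv2.minAreaRect(P[:,:2].astype(np.float32));return np.round([a,b,w,h,t],1)
def measure(n,c=None):
    c=c or shot(n);W=world(c);C=c['color'].astype(int);r,g,b=C[...,0],C[...,1],C[...,2];X,Y,Z=W[...,0],W[...,1],W[...,2]
    near=(abs(X-507)<70)&(abs(Y+160)<60)
    m=near&(C.max(2)<70)&(Z>55)&(Z<90);
    if m.sum()>20:print(n,'handle',m.sum(),rect(W[m]),'z',np.median(Z[m]).round(1))
    m=near&(Z>25)&(Z<48)&(C.min(2)>90)&(abs(r-b)<40)
    if m.sum()>20:print('alu',m.sum(),rect(W[m]),np.median(Z[m]).round(1))
    m=(r>120)&(g>90)&(b<90)&(Z>48)&(Z<66)&(X>350)&(X<660)&(Y<-60)
    if m.sum()>20:print('rim',m.sum(),rect(W[m]),np.median(Z[m]).round(1))
    st=(abs(X-540)<170)&(abs(Y-270)<150)
    m=st&(Z>8)&(Z<22)&(C.min(2)>140)
    if m.sum()>20:print('plate',m.sum(),rect(W[m]),np.median(Z[m]).round(1))
    m=st&(b>r+40)&(b>g+20)&(Z>28)&(Z<45)
    if m.sum()>20:
        F=W[m];print('fence top z',np.median(F[:,2]).round(1),rect(F))
    return c,W
if __name__=='__main__':
    import sys
    for n in sys.argv[1:]:measure(n)
E
python3 m.py top scene
```

```text
top handle 425 [ 508.7 -164.1   57.3   22.7    4.9] z 72.5
alu 740 [ 509.8 -164.    79.6   60.1    5.9] 37.0
rim 1766 [ 503.2 -228.9  180.6  242.4    6.4] 54.8
plate 9514 [534.3 256.7 200.9 200.3  86.2] 15.2
fence top z 34.9 [543.1 292.5 112.9 171.1  86.3]
scene handle 724 [ 510.9 -166.3   60.4   21.     5.4] z 72.3
alu 977 [ 510.7 -166.3   80.2   59.5    6. ] 36.7
rim 3287 [ 503.2 -229.   181.5  241.4    6.4] 54.5
plate 5681 [535.  256.7 202.4 199.5  86. ] 14.0
fence top z 33.6 [543.9 292.9 114.9 171.2  86.1]
```

jog_arm:
  motion:
    - [0,0,7.5,0,0,0,65]
    - [0,0,7.5,0,0,0,65]
    - [0,0,0,41,-48.5,0,65]
    - [0,0,0,41,-48.5,0,65]
    - [0,0,0,41,-48.5,0,65]
    - [0,0,0,41,-48.5,0,65]
    - [0,0,0,41,-48.5,0,65]
    - [0,0,0,41,-48.5,0,65]
    - [0,0,0,41,-48.5,0,65]
    - [0,0,0,41,-48.5,0,65]

```text
t: 2.45
eef_pos: [504.8, -172.1, 233.7]
tcp_rot: [3.141, -0.0, 0.097]
ft_force: [1.1, -0.8, -0.7]
opening: 0.682
grip_force: 0.0
```

```bash
python3 - <<'E'
from m import *
s=env.state();print(s['t'],np.round(s['eef_pos'],1),np.round(np.degrees(s['tcp_rot']),2),s['opening'])
c=shot('wrist','w1.png');measure('wrist',c);print(env.recognise('wrist','handle')[:2])
E
```

```text
2.45 [ 504.8 -172.1  233.7] [ 1.7997e+02 -3.0000e-02  5.5500e+00] 0.6815746047375109
wrist handle 1634 [ 511.7 -163.4   59.1   19.7    6.1] z 71.7
alu 2931 [ 511.2 -163.6   80.2   58.7    5.6] 35.8
rim 6872 [ 503.9 -227.5  180.3  240.9    6.5] 53.7
[{'location': [258.9, 15.9], 'score': 0.91}, {'location': [309.4, 205.9], 'score': 0.82}]
```

jog_arm:
  motion:
    - [0,0,0,2.5,-3,20,65]
    - [0,0,0,0,0,40,65]
    - [0,0,0,0,0,30,65]
    - [0,0,0,0,0,0,65]
    - [0,0,0,0,0,0,65]

```text
t: 3.18
eef_pos: [506.3, -171.2, 144.5]
tcp_rot: [3.141, -0.001, 0.097]
ft_force: [0.1, -0.8, 0.9]
opening: 0.683
grip_force: 0.0
```

```bash
python3 - <<'E'
from m import *
s=env.state();print(s['t'],np.round(s['eef_pos'],1),np.round(np.degrees(s['tcp_rot']),2),s['opening'])
c=shot('wrist','w2.png');measure('wrist',c)
E
```

```text
3.175 [ 506.3 -171.2  144.5] [ 1.7996e+02 -6.0000e-02  5.5400e+00] 0.6826163661944817
wrist handle 3240 [ 511.5 -163.6   59.4   20.8    6.6] z 71.7
alu 4832 [ 511.3 -163.7   79.8   58.8    5.8] 35.8
rim 11775 [ 503.6 -227.8  180.8  241.     6.5] 53.7
```

View pics/w2.png

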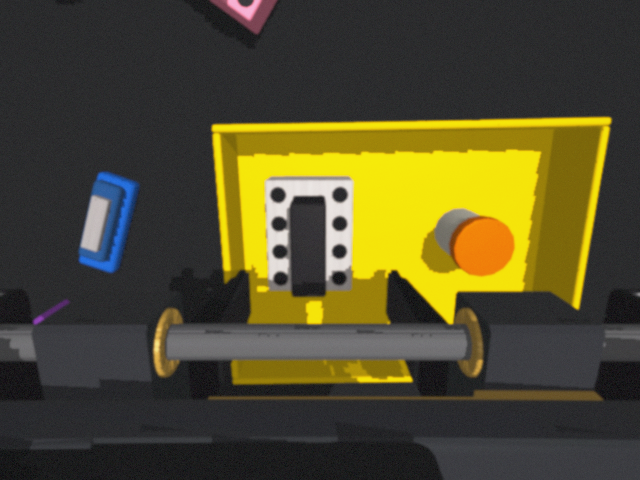

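The wrist view shows the handle at (308,245), slightly off the finger centre line, with the cup at (480,245) well clear. I'll correct sideways, then go down.

jog_arm:
  motion:
    - [0,0,-0.4,5.7,-6.7,0,60]
    - [0,0,0,0,0,20,60]
    - [0,0,0,0,0,20,60]
    - [0,0,0,0,0,20,60]
    - [0,0,0,0,0,14,60]
    - [0,0,0,0,0,8,60]
    - [0,0,0,0,0,0,60]
    - [0,0,0,0,0,0,60]

```text
t: 4.22
eef_pos: [511.3, -163.5, 62.0]
tcp_rot: [3.141, -0.001, 0.104]
ft_force: [0.7, -0.6, -0.1]
opening: 0.627
grip_force: 0.0
```

jog_arm:
  motion:
    - [0,0,0,0,0,2,60]
    - [0,0,0,0,0,0,25]
    - [0,0,0,0,0,0,10]
    - [0,0,0,0,0,0,10]
    - [0,0,0,0,0,0,10]
    - [0,0,0,0,0,0,10]
    - [0,0,0,0,0,0,10]
    - [0,0,0,0,0,0,10]

```text
t: 5.22
eef_pos: [511.1, -163.6, 59.5]
tcp_rot: [3.141, -0.0, 0.104]
ft_force: [1.3, -1.8, -0.4]
opening: 0.231
grip_force: 30.0
```

jog_arm:
  motion:
    - [0,0,0,0,0,-5,10]
    - [0,0,0,0,0,-10,10]
    - [0,0,0,0,0,-20,10]
    - [0,0,0,0,0,-25,10]
    - [0,0,0,0,0,-30,10]
    - [0,0,0,0,0,-10,10]
    - [0,0,0,0,0,0,10]

```text
t: 6.1
eef_pos: [511.0, -163.4, 159.7]
tcp_rot: [3.141, -0.001, 0.104]
ft_force: [0.5, -0.0, -4.2]
opening: 0.233
grip_force: 30.0
```

jog_arm:
  motion:
    - [0,0,9.8,0,0,0,10]
    - [0,0,0,1,-25,0,10]
    - [0,0,0,1,-40,0,10]
    - [0,0,0,1,-50,0,10]
    - [0,0,0,1,-55,0,10]
    - [0,0,0,1,-55,0,10]
    - [0,0,0,1,-55,0,10]
    - [0,0,0,1,-55,0,10]
    - [0,0,0,1,-50,0,10]
    - [0,0,0,1,-40,0,10]

```text
t: 7.35
eef_pos: [547.8, 261.9, 157.7]
tcp_rot: [3.141, 0.002, -0.066]
ft_force: [1.5, -1.0, -3.7]
opening: 0.232
grip_force: 30.0
```

jog_arm:
  motion:
    - [0,0,0,0,-15,0,10]
    - [0,0,0,0,0,0,10]
    - [0,0,0,0,0,0,10]

```text
t: 7.72
eef_pos: [549.4, 273.7, 158.9]
tcp_rot: [3.141, 0.001, -0.068]
ft_force: [0.3, -0.2, -3.9]
opening: 0.232
grip_force: 30.0
```

```bash
python3 - <<'E'
from m import *
s=env.state();print(s['t'],np.round(s['eef_pos'],1),np.round(np.degrees(s['tcp_rot']),2),s['opening'],np.round(s['ft_force'],1))
c=shot('wrist','w3.png');measure('wrist',c);measure('scene',shot('scene','s3.png'))
E
```

```text
7.725 [549.4 273.7 158.9] [ 1.7996e+02  5.0000e-02 -3.8900e+00] 0.2322566999469295 [ 0.3 -0.2 -3.9]
plate 24598 [566.4 256.5 200.3 136.   86. ] 13.8
fence top z 33.8 [568.7 292.4 111.  119.4  86.3]
rim 3274 [ 503.  -229.   181.5  241.4    6.4] 54.5
plate 3965 [535.1 255.8 201.5 199.7  85.7] 14.0
fence top z 33.6 [545.2 290.3 114.9 170.6  87.5]
```

View pics/w3.png

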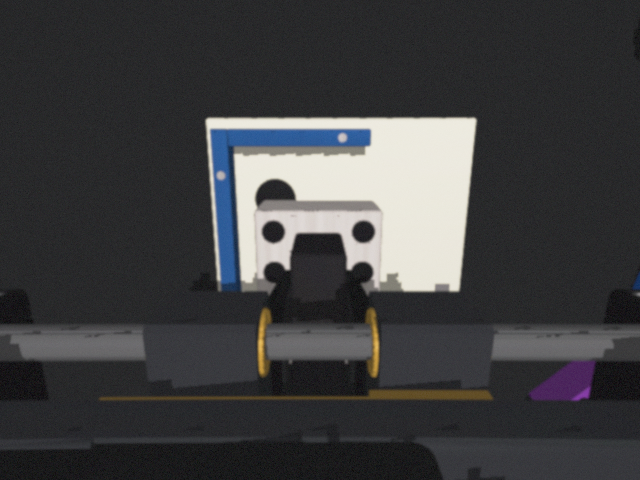

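The wrist view shows the block held level at (318,245), clear of both fences: long fence at x≈225, short fence at y≈138. I'll lower it.

jog_arm:
  motion:
    - [0,0,0,0,0,20,10]
    - [0,0,0,0,0,25,10]
    - [0,0,0,0,0,20,10]
    - [0,0,0,0,0,10,10]
    - [0,0,0,0,0,6,10]
    - [0,0,0,0,0,2,10]
    - [0,0,0,0,0,0,10]
    - [0,0,0,0,0,0,10]

```text
t: 8.82
eef_pos: [549.7, 275.1, 76.9]
tcp_rot: [-3.141, -0.001, -0.067]
ft_force: [0.2, 0.8, -4.4]
opening: 0.231
grip_force: 30.0
```

jog_arm:
  motion:
    - [0,0,0,0,0,2,10]
    - [0,0,0,0,0,1,10]
    - [0,0,0,0,0,1,10]
    - [0,0,0,0,0,0,10]
    - [0,0,0,0,0,0,10]

```text
t: 9.45
eef_pos: [549.5, 274.9, 72.4]
tcp_rot: [3.142, -0.0, -0.067]
ft_force: [-0.0, -0.5, -4.0]
opening: 0.227
grip_force: 30.0
```

jog_arm:
  motion:
    - [0,0,0,0,0,1,10]
    - [0,0,0,0,0,1,10]
    - [0,0,0,0,0,0,10]
    - [0,0,0,0,0,0,10]

```text
t: 9.95
eef_pos: [549.5, 274.9, 70.4]
tcp_rot: [3.142, -0.0, -0.067]
ft_force: [0.6, -0.7, -4.8]
opening: 0.235
grip_force: 30.0
```

jog_arm:
  motion:
    - [0,0,0,0,0,0.7,10]
    - [0,0,0,0,0,0,10]
    - [0,0,0,0,0,0,10]

```text
t: 10.32
eef_pos: [549.5, 275.0, 69.7]
tcp_rot: [3.142, -0.0, -0.067]
ft_force: [-0.5, 1.5, -4.3]
opening: 0.227
grip_force: 30.0
```

jog_arm:
  motion:
    - [0,0,0,0,0,0.6,10]
    - [0,0,0,0,0,0,10]
    - [0,0,0,0,0,0,10]

```text
t: 10.7
eef_pos: [549.5, 274.9, 69.5]
tcp_rot: [-3.142, -0.0, -0.067]
ft_force: [-1.8, -1.3, 4.9]
opening: 0.228
grip_force: 30.0
```

jog_arm:
  motion:
    - [0,0,0,0,0,0.4,10]
    - [0,0,0,0,0,0,10]
    - [0,0,0,0,0,0,10]

```text
t: 11.08
eef_pos: [549.6, 275.0, 69.5]
tcp_rot: [-3.141, -0.001, -0.067]
ft_force: [-3.0, -1.8, 9.5]
opening: 0.23
grip_force: 30.0
```

jog_arm:
  motion:
    - [0,0,0,2,-3,-0.3,10]
    - [0,0,0,5,-6,0,10]
    - [0,0,0,5,-6,0,10]
    - [0,0,0,4,-5,0,10]
    - [0,0,0,3,-4,0,10]
    - [0,0,0,2,-2,0,10]
    - [0,0,0,0,0,0,10]
    - [0,0,0,0,0,0,10]

```text
t: 12.08
eef_pos: [572.6, 299.8, 69.5]
tcp_rot: [-3.141, -0.001, -0.067]
ft_force: [-0.9, -1.2, 6.1]
opening: 0.232
grip_force: 30.0
```

jog_arm:
  motion:
    - [0,0,0,0,-1,0,10]
    - [0,0,0,0,-1,0,10]
    - [0,0,0,0,-0.7,0,10]
    - [0,0,0,0,-0.5,0,10]
    - [0,0,0,0,0,0,10]
    - [0,0,0,0,0,0,10]

```text
t: 12.82
eef_pos: [573.0, 302.7, 69.5]
tcp_rot: [-3.141, -0.001, -0.067]
ft_force: [-0.1, -2.1, 6.3]
opening: 0.227
grip_force: 30.0
```

jog_arm:
  motion:
    - [0,0,0,0,-0.4,0,10]
    - [0,0,0,0,-0.3,0,10]
    - [0,0,0,0,0,0,10]

```text
t: 13.2
eef_pos: [573.0, 303.3, 69.5]
tcp_rot: [-3.141, -0.001, -0.067]
ft_force: [-0.0, -2.9, 6.3]
opening: 0.23
grip_force: 30.0
```

jog_arm:
  motion:
    - [0,0,0,0,-0.4,0,10]
    - [0,0,0,0,-0.3,0,10]
    - [0,0,0,0,0,0,10]

```text
t: 13.58
eef_pos: [573.1, 304.0, 69.5]
tcp_rot: [-3.141, -0.001, -0.067]
ft_force: [-0.5, -3.3, 6.5]
opening: 0.23
grip_force: 30.0
```

jog_arm:
  motion:
    - [0,0,0,0,-0.4,0,10]
    - [0,0,0,0,-0.3,0,10]
    - [0,0,0,0,0,0,10]

```text
t: 13.95
eef_pos: [573.2, 304.7, 69.5]
tcp_rot: [-3.141, -0.001, -0.067]
ft_force: [0.2, -2.8, 5.1]
opening: 0.232
grip_force: 30.0
```

jog_arm:
  motion:
    - [0,0,0,0,-0.4,0,10]
    - [0,0,0,0,-0.3,0,10]
    - [0,0,0,0,0,0,10]

```text
t: 14.32
eef_pos: [573.2, 305.4, 69.5]
tcp_rot: [-3.142, -0.001, -0.067]
ft_force: [-1.0, -3.4, 6.7]
opening: 0.228
grip_force: 30.0
```

jog_arm:
  motion:
    - [0,0,0,0,-0.4,0,10]
    - [0,0,0,0,-0.3,0,10]
    - [0,0,0,0,0,0,10]

```text
t: 14.7
eef_pos: [573.2, 305.4, 69.5]
tcp_rot: [3.141, -0.001, -0.067]
ft_force: [0.3, -8.8, 7.2]
opening: 0.229
grip_force: 30.0
```

jog_arm:
  motion:
    - [0,0,0,1,0,0,10]
    - [0,0,0,1,0,0,10]
    - [0,0,0,0.7,0,0,10]
    - [0,0,0,0.4,0,0,10]
    - [0,0,0,0,0,0,10]
    - [0,0,0,0,0,0,10]

```text
t: 15.45
eef_pos: [574.9, 305.3, 69.5]
tcp_rot: [3.14, 0.002, -0.067]
ft_force: [-7.6, -6.8, 11.6]
opening: 0.232
grip_force: 30.0
```

jog_arm:
  motion:
    - [0,0,0,0.4,0,0,10]
    - [0,0,0,0.3,0,0,10]
    - [0,0,0,0,0,0,10]

```text
t: 15.82
eef_pos: [575.6, 305.3, 69.5]
tcp_rot: [3.14, 0.002, -0.067]
ft_force: [-7.6, -6.6, 11.9]
opening: 0.231
grip_force: 30.0
```

jog_arm:
  motion:
    - [0,0,0,0.4,0,0,10]
    - [0,0,0,0.3,0,0,10]
    - [0,0,0,0,0,0,10]

```text
t: 16.2
eef_pos: [576.3, 305.2, 69.6]
tcp_rot: [3.14, 0.002, -0.067]
ft_force: [-8.5, -7.7, 12.7]
opening: 0.231
grip_force: 30.0
```

jog_arm:
  motion:
    - [0,0,0,0.4,0,-0.2,10]
    - [0,0,0,0.3,0,0,10]
    - [0,0,0,0,0,0,10]

```text
t: 16.58
eef_pos: [577.0, 305.2, 69.6]
tcp_rot: [3.14, 0.002, -0.067]
ft_force: [-7.9, -6.9, 9.5]
opening: 0.231
grip_force: 30.0
```

jog_arm:
  motion:
    - [0,0,0,0.4,0,0,10]
    - [0,0,0,0.3,0,0,10]
    - [0,0,0,0,0,0,10]

```text
t: 16.95
eef_pos: [577.7, 305.1, 69.5]
tcp_rot: [3.14, 0.002, -0.067]
ft_force: [-7.8, -6.5, 9.3]
opening: 0.229
grip_force: 30.0
```

```bash
python3 - <<'E'
from m import *
s=env.state();print(s['t'],np.round(s['eef_pos'],1),np.round(np.degrees(s['tcp_rot']),2),np.round(s['ft_force'],1),np.round(s['moment'],2))
c=shot('top');I=cv2.cvtColor(c['color'],cv2.COLOR_RGB2BGR);w=shot('wrist');J=cv2.cvtColor(w['color'],cv2.COLOR_RGB2BGR)
S=cv2.cvtColor(shot('scene')['color'],cv2.COLOR_RGB2BGR)
cv2.imwrite('pics/c4.png',np.hstack([cv2.resize(S[140:270,310:500],(400,274)),cv2.resize(J[100:374,120:520],(400,274))]))
E
```

```text
16.95 [577.7 305.1  69.5] [ 1.7991e+02  1.2000e-01 -3.8400e+00] [-7.8 -6.5  9.3] [-0.98  1.3   0.02]
```

View pics/c4.png

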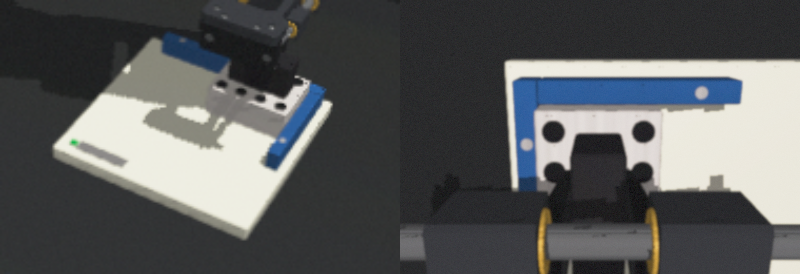

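The crop shows the block (600,150 in the right half) tight along the long fence and close to the short one. I'll measure the block against the fences.

```bash
cat > g.py <<'E'
from m import *
ex=np.array([.9978,-.0663]);ey=np.array([.0663,.9978])
for n in ['wrist','top','scene']:
    c=shot(n);W=world(c);C=c['color'].astype(int);X,Y,Z=W[...,0],W[...,1],W[...,2];b_r=C[...,2]-C[...,0]
    st=(abs(X-560)<130)&(abs(Y-280)<130)
    U=(W[...,:2]-env.state()['eef_pos'][:2])@np.c_[ex,ey]
    a=st&(Z>42)&(Z<53)&(C.min(2)>80)&(b_r<25)&(abs(U[...,0])<60)&(abs(U[...,1])<45)
    f=st&(b_r>40)&(Z>28)&(Z<45)
    sf=f&(abs(U[...,1]+35)<30)&(U[...,0]>20);lf=f&(U[...,1]>15)&(U[...,0]<-45)
    q=lambda m,k:np.percentile(U[m][:,k],[2,98]).round(1) if m.sum()>15 else None
    print(n,'alu x',q(a,0),'y',q(a,1),'z',np.median(Z[a]).round(1),rect(W[a]),'shortfence x',q(sf,0),'longfence y',q(lf,1))
E
python3 g.py
```

```text
wrist alu x [ 1.5 39.5] y [-28.4  29.8] z 45.8 [577.5 305.6  60.1  80.3  86.6] shortfence x [40.7 52.1] longfence y None
top alu x [-40.9  36.9] y [-31.4  -1.8] z 47.2 [575.1 289.5  32.3  79.7  85.6] shortfence x None longfence y None
scene alu x [-39.1  39.2] y [-32.6  24. ] z 46.0 [577.1 303.9  64.7  80.6  86.4] shortfence x [40.1 52.2] longfence y [26.1 39.2]
```

Block still centred in the grip, about 1 mm short of the short fence. I'll continue.

jog_arm:
  motion:
    - [0,0,0,0.4,0,0,10]
    - [0,0,0,0.3,0,0,10]
    - [0,0,0,0,0,0,10]

```text
t: 17.62
eef_pos: [578.3, 305.1, 69.6]
tcp_rot: [3.14, 0.002, -0.067]
ft_force: [-8.8, -6.2, 10.5]
opening: 0.23
grip_force: 30.0
```

jog_arm:
  motion:
    - [0,0,0,0.3,0,0,10]
    - [0,0,0,0.2,0,0,10]
    - [0,0,0,0,0,0,10]

```text
t: 18.0
eef_pos: [578.4, 305.1, 69.6]
tcp_rot: [3.14, 0.003, -0.067]
ft_force: [-9.6, -6.2, 11.8]
opening: 0.23
grip_force: 30.0
```

jog_arm:
  motion:
    - [0,0,0,0.3,-0.1,0,10]
    - [0,0,0,0.2,-0.1,0,10]
    - [0,0,0,0,0,0,10]
    - [0,0,0,0,0,0,10]

```text
t: 18.5
eef_pos: [578.4, 305.1, 69.6]
tcp_rot: [3.139, 0.004, -0.067]
ft_force: [-13.5, -6.5, 13.3]
opening: 0.231
grip_force: 30.0
```

jog_arm:
  motion:
    - [0,0,0,0.2,0,-0.1,10]
    - [0,0,0,0.1,0,0,10]
    - [0,0,0,0,0,0,10]
    - [0,0,0,0,0,0,10]

```text
t: 19.0
eef_pos: [578.4, 305.1, 69.6]
tcp_rot: [3.139, 0.005, -0.067]
ft_force: [-14.6, -7.3, 13.5]
opening: 0.231
grip_force: 30.0
```

```bash
python3 g.py; python3 - <<'E'
from h import *
for i in range(3):
    S=shot('scene');s=env.state();print(np.round(s['eef_pos'],2),np.round(np.degrees(s['tcp_rot']),2),np.round(s['ft_force'],1),np.round(s['moment'],2))
I=cv2.cvtColor(S['color'],cv2.COLOR_RGB2BGR)
cv2.imwrite('pics/c5.png',np.hstack([cv2.resize(I[140:270,310:500],(400,274)),cv2.resize(I,(365,274))]))
E
```

```text
wrist alu x [ 1.4 39.4] y [-28.4  29.8] z 45.9 [578.1 305.6  60.4  80.3  86.2] shortfence x [39.5 51.4] longfence y None
top alu x [-41.  38.] y [-31.2  -1.7] z 47.3 [576.  290.9  33.5  80.2  87.3] shortfence x [40.3 48.8] longfence y None
scene alu x [-39.2  39. ] y [-33.1  25. ] z 46.2 [577.8 303.   63.4  80.7  86.9] shortfence x [39.9 51.5] longfence y [26.8 39.5]
[578.46 305.13  69.64] [179.86   0.26  -3.83] [-14.   -7.1  13.3] [-1.08  2.29 -0.06]
[578.45 305.1   69.63] [179.86   0.27  -3.83] [-13.3  -6.9  14.4] [-1.06  2.28 -0.05]
[578.46 305.12  69.63] [179.86   0.27  -3.83] [-14.2  -6.9  13.6] [-1.14  2.26 -0.06]
```

View pics/c5.png

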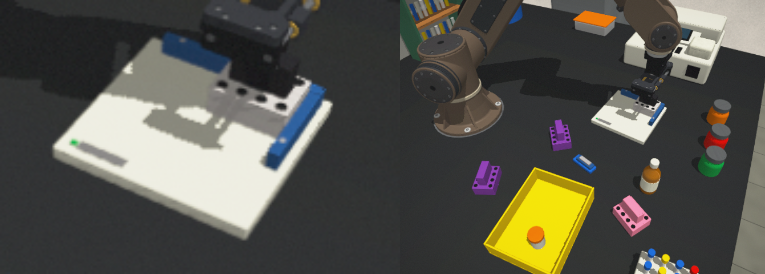

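Block seated against both fences, with the cup, stapler and bottle untouched. I'll trim out the small compliance tilt and firm up the push on the long fence a little.

jog_arm:
  motion:
    - [0.05,0.12,0,0,-0.2,0,10]
    - [0.05,0.13,0,0,-0.1,0,10]
    - [0,0,0,0,0,0,10]
    - [0,0,0,0,0,0,10]
    - [0,0,0,0,0,0,10]

```text
t: 19.92
eef_pos: [578.3, 305.1, 69.5]
tcp_rot: [3.14, 0.001, -0.067]
ft_force: [-13.5, -8.4, 14.1]
opening: 0.23
grip_force: 30.0
```

jog_arm:
  motion:
    - [0,0,0,0,-0.2,0,10]
    - [0,0,0,0.1,-0.1,0,10]
    - [0,0,0,0,0,0,10]
    - [0,0,0,0,0,0,10]
    - [0,0,0,0,0,0,10]

```text
t: 20.55
eef_pos: [578.4, 305.1, 69.5]
tcp_rot: [3.14, 0.001, -0.067]
ft_force: [-15.8, -10.7, 14.9]
opening: 0.228
grip_force: 30.0
```

```bash
python3 - <<'E'
from h import *
s=env.state();print(np.round(s['eef_pos'],2),np.round(np.degrees(s['tcp_rot']),2),np.round(s['ft_force'],1),s['grip_force'])
f=s['ft_force']
if abs(f[0])>8 and abs(f[1])>7 and max(map(abs,f))<25: print(env.job_done())
E
```

```text
[578.36 305.11  69.54] [ 1.799e+02  7.000e-02 -3.830e+00] [-15.8 -10.7  14.9] 30.002426505088806
the job is handed in; nothing more can be done
None
```

The tube block is seated flat in the fence corner, still gripped at 30 N and pressed at about 16 N towards the short fence and 11 N towards the long one; the cup, bottle and stapler were left in place, and the job was handed in at about 20.6 s with no verdict returned.

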